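# Clip the bean scoop onto the snap hook

## Robot

A 6-joint arm with a two-finger parallel gripper is mounted at the origin on the work surface. World frame = base frame: x ahead of the robot, y to its left, z up, the work surface at z = 0. Lengths are in m, angles in degrees, forces in N, time in s.
With the tool pointing down it reaches from about 0.15 to 0.775 m from the base axis. Payload 6.1 kg.
Tool frame: the origin (TCP) lies on the front face of the gripper's body, between the roots of the fingers; the fingertips stand 73 mm ahead of it and the grasp point (between the pads) lies 54 mm ahead of it; x points along the fingers, y is the direction in which the jaws open and shut, and the axes are right-handed (so a half turn about x gives the same grasp; the last joint's range is limited). The gripper opens to 85 mm and grips with 20 to 120 N. Pads are 22 mm wide; open, the fingers measure 114 mm over their backs; the gripper's body (76 mm by 85 mm) begins 54 mm behind the grasp point. The pads swing forward as they close: fully open they stand 13 mm farther back than shut.
Start: joints at [-64.171, 7.208, -2.269, 80.523, 0, 90], TCP at [0.229, -0.473, 0.304] pointing down, gripper open.
Joint ranges: [-155.77, 155.77], [-54.66, 111.73], [-72.52, 77.12], [-102.08, 115.82], [-83.92, 84.16], [-180, 180]. Speed limits (degrees/s): [136.94, 136.94, 172.46, 180, 180, 180].

## Interface

Orientations are given as [roll, pitch, yaw] about the fixed x, y, z axes, in that order (R = Rz(yaw) Ry(pitch) Rx(roll)).
In Python, from station import env, camera, camera_model gives the robot as it stands.
- The arm moves only by the tool step_arm, never from a script. Its argument "commands" is a list of rows, each a list of 2 entries, a list of its own where there are three numbers: the shift along the tool's x, y, z in m, then the turn, a rotation vector about the tool's x, y, z in rad. A call has exactly 10 rows; each row is the pose to reach, as a shift and turn from the pose commanded when the call began, along the tool's axes at that moment; what a row does not reach only later rows make up. A row lasts 1/12 s, in which the tool goes at most 41.7 mm and 7.16 degrees, less where a joint would pass 70% of its speed; a pose out of reach is approached as far as the arm can. A call with a gripper value outside its range is refused whole. "fingers" is the gripper's target within -1 to 1 (shut at 1, half-way at 0, fully open at -1), set as the call begins (left out, the last holds). The fingers move at their own pace and stop on an object; "squeeze" is the grip in N (left out, the last holds). Time passes only in rows, so rows that repeat a pose let the fingers close, or fill a call up. It gives the time, the measured TCP pose, the force and the opening at its end, in the units of the state.
- env.get_obs(): the state, without advancing time (a new reading comes with each control period).
- camera(name): name is "scene" or "top" or "wrist"; returns the picture (400x640x3 uint8, blue, green, red); there is no depth.
- camera_model(name): a dict with "K" (3x3 intrinsics, pixels), "extrinsics" (4x4, takes a point from world to camera coordinates). Camera axes: x right, y up, looking along -z (the intrinsics and any distortion apply to the point x, -y, -z); pixel columns grow to the right and rows downward; lengths in m; the calibration is good to about 2 mm. The wrist camera is an equidistant fisheye: a pixel r from the principal point sees the ray r / f radians off the axis. A picture is of the moment at which its call begins: read the wrist's pose just before it. camera_model takes no time and is no camera call; for the wrist camera it gives the pose at the moment of the call.
- env.job_done(): hands the job in, once; it reports no verdict.
The state is a dict: "clock": time; "qpos": joint angles; "joint_velocities": joint speeds; "effort": joint torques, N m; "ee_pos": TCP position; "tool_rot": TCP orientation; "force": force on the tool from outside, world axes, zero at the start; "wrist_torque": the same for the moment, N m; "grip_width": finger opening in m.
Only numpy, scipy, OpenCV 4.12 (cv2) and the standard library are available. Lean on these libraries where they do the work, as an engineer would, in place of code of your own. Each camera call takes 0.05 s, during which the arm holds its last target. There are 200 camera calls.

## Task

Put the large bean scoop away: push the eye at the end of its handle in through the sprung gate of the snap hook on the utensil rack, so that the gate snaps shut behind it and the scoop is left hanging freely from the hook, at rest. Feel your way and do not force it, and leave the other things on the table where they are.

Things in the scene. Friction and masses are not known exactly. Their poses are not given: they have to be found in the camera images.
- scoop: The loose stainless bean scoop, 196 mm long, 54 wide, 32 high, about 0.14 kg, lying on its flat bottom: an open-fronted trough, a straight flat-sided handle and a closed round eye at the handle's end (nothing else on the table has an eye). Origin on its underside; x points along the handle to the eye, z up. Trough from x = -100 to -27 mm, handle -27 to 63 mm, heavy end the trough.
- scoop_grip (a point): Middle of the scoop's handle, where to grasp it: the handle is a bar 15 mm wide (across) and 10 mm high, its middle 22 mm above the table when lying. x points along the handle to the eye, z up.
- scoop_eye (a point): Centre of the round eye at the end of the handle, 66 mm from scoop_grip along x, at the handle's mid-height. The eye is a ring of 7 mm round bar, 22 mm clear inside and 36 mm outside, in one plane with the flat of the handle (ring axis = z).
- rack: Fixed steel utensil rack: top rail (12 mm bar, 345 mm high, 330 mm long along rack y) on two posts, inside a wire shelf of the same height that juts 54 mm out in front of the rail and 59 mm behind; back rail 46 mm behind and 90 mm below the top rail. Lids lie on the shelf; a strainer and a spoon hang 118 mm from the middle. Origin on the table under mid-rail; x level, front (gate side) to back.
- hook_place (a point): Fixed to the rack, axes as the rack's: where the top of the snap hook's nose is if the hook hangs at mid-rail, 21 mm in front (-x) of the rail and 259 mm up. The hook is in truth clamped anywhere up to 25 mm to either side of it (along y): find it by sight or touch. The hook is a J of 9 mm round bar in the x-z plane, 120 mm below the rail at its lowest; nose up at the front, back bar 39 mm behind.
- hook_seat (a point): Fixed to the rack, axes as the rack's: the inside bottom of the snap hook's bend (where a hung eye rests) if the hook hangs at mid-rail; 26 mm below and 21 mm behind hook_place. The hook swings about the rail at under 1 N: pushed to the back it leans away by 0.20 rad, then stops on the back rail (the nose's top is then 17 mm further back and 3 mm lower); let go, it hangs straight again.
- gate (a joint): The hook's sprung gate, a 6 mm bar 48 mm long, hanging from a pin 49 mm above and 13 mm behind the nose's top, sloping down to close on the nose. 0 is shut; grows as its lower end is pushed in (to the back), to 0.75 rad; it cannot open outward. A spring shuts it: about 4 N at its foot begin to open it, 6.5 N open it 0.45 rad, wide enough for an eye to go down over the nose.
- plain_scoop_grip (a point): Leave alone: middle of the handle of a smaller steel scoop, 126 mm long, 44 mm wide, with a plain handle that has no eye.
- bowl_a: Leave alone: white tasting bowl, 92 mm across, 62 mm high. Origin under its centre.
- bowl_b: Leave alone: second white tasting bowl, like bowl_a.
- tumbler: Leave alone: black cup, 74 mm across, 105 mm high. Origin under its centre.
- jug: Leave alone: clear plastic jug with a handle, 86 mm across, 115 mm high. Origin under its centre.
- tin: Leave alone: tin, 68 mm across, 85 mm high. Origin under its centre.
- spoon: Leave alone: tasting spoon lying flat, 160 mm long.
Mind the look-alikes: they are no part of the job. Leave any green look-alike of the scoop alone.

How it is judged (in metres and radians):
On the way:
1. the scoop's eye pushes the gate inward at the hook's mouth (value of joint gate above 0.2 rad and distance between scoop_eye and hook_place below 0.06 m), for 0.1 s.
At the end, for the whole second after the job is handed in: The gate is shut (under 0.08 rad); the scoop hangs from the hook's bend, its eye's centre 3 to 20 mm below the inside of the bend, within 20 mm of it to front and back and within 40 mm of mid-rail, and its handle within 0.3 rad of vertical, trough down; it moves slower than 80 mm/s (value of joint gate below 0.08 rad and z of scoop_eye in the frame of hook_seat between -0.02 and -0.003 m and x of scoop_eye in the frame of hook_seat between -0.02 and 0.02 m and y of scoop_eye in the frame of hook_seat between -0.04 and 0.04 m and angle between scoop_grip's own x axis and vertical below 0.3 rad and linear speed of scoop below 0.08 m/s); the robot touches nothing.
It fails at once if another thing on the table is moved by more than 30 mm (distance of any of plain_scoop_grip, bowl_a, bowl_b, tumbler, jug, tin, spoon from where it was at the start of the episode above 0.03 m).
It fails at once if the scoop is forced: it presses on the rack or its hook with more than 45 N (contact force between scoop and rack above 45 N).
It also fails if it takes over 72 s, if anything falls off the work surface, if the arm or the gripper's body presses on something with over 40 N, if the wrist force passes 120 N, or if a joint passes its speed limit or range.

## Working session

There is one attempt and no reset: what is moved stays moved. The work goes in short steps, Python scripts to look and compute and a tool call to move; the robot and the scene stay as the last step left them, time stands still between calls to the robot, and variables do not carry over. Pictures are saved under pics/ and viewed, about 8 in all and at most 12, crops included, and the job is handed in when it is done.

Besides the shell and the picture viewer there is one more tool, called after "Call:" as a command line: name --argument value ..., lists and objects as JSON in quotes. step_arm: Moves the arm, as the interface text tells. Its arguments: {"type":"object","properties":{"commands":{"type":"array"},"fingers":{"type":"number"},"squeeze":{"type":"number"}},"required":["commands"]}

```bash
ls; mkdir -p pics; python3 - <<'E'
from station import env,camera,camera_model
import cv2,numpy as np
o=env.get_obs();print(o)
for n in("scene","top"):
    im=camera(n);cv2.imwrite(f"pics/{n}0.png",im);m=camera_model(n);print(n,np.round(m["K"],1).tolist(),np.round(m["extrinsics"],4).tolist(), [k for k in m])
E
```

```text
pics
{'clock': 0.0, 'qpos': array([-6.41723731e+01,  7.24172368e+00, -2.32677164e+00,  8.05245620e+01,
       -1.39801632e-03,  8.99990808e+01]), 'joint_velocities': array([ 0.05910874,  0.03590188,  0.02094422,  0.02092176, -0.04664837,
        0.10296084]), 'effort': array([-1.23121331e-04, -4.35920370e+01,  3.52921200e+01,  1.72769098e-02,
        1.36909111e-04, -1.64131927e-05]), 'ee_pos': array([ 0.22858935, -0.47229097,  0.3031213 ]), 'tool_rot': array([-89.14022001,  89.9069322 , 116.68832716]), 'force': array([ 0.05341396, -0.03963682,  0.47177855]), 'wrist_torque': array([ 0.04794181, -0.01334148, -0.03952512]), 'grip_width': 0.08501588555260664}
scene [[406.5, 0.0, 322.2], [0.0, 406.5, 201.7], [0.0, 0.0, 1.0]] [[0.6035, 0.7973, 0.0105, -0.3811], [-0.4623, 0.3392, 0.8193, 0.0402], [0.6496, -0.4993, 0.5733, -1.5461], [0.0, 0.0, 0.0, 1.0]] ['K', 'extrinsics']
top [[382.4, 0.0, 315.3], [0.0, 382.4, 203.8], [0.0, 0.0, 1.0]] [[-0.0136, -0.9998, -0.0168, 0.1072], [0.9974, -0.0148, 0.0712, -0.5117], [-0.0714, -0.0158, 0.9973, -1.3482], [0.0, 0.0, 0.0, 1.0]] ['K', 'extrinsics']
```

View pics/scene0.png

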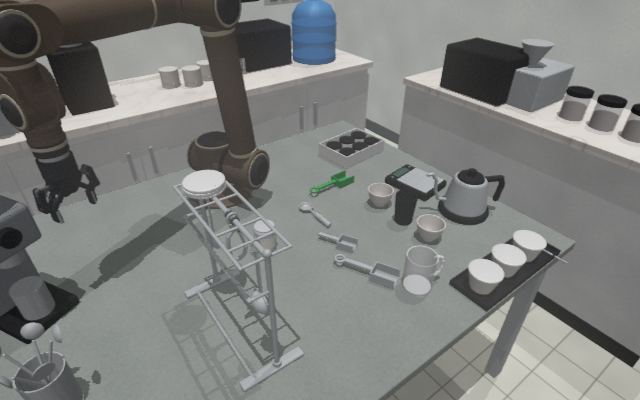

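View pics/top0.png

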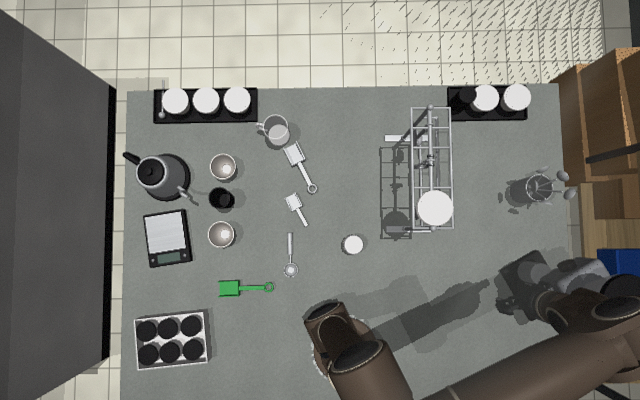

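Candidates: large scoop, scene (370,270) / top (300,170), with an eye at top (312,188). The small plain scoop is at top (297,208), and the green look-alike at top (245,288). I choose the first and check it in a crop, together with the rack.

```bash
cat > h.py <<'E'
import numpy as np,cv2
from station import env,camera,camera_model
def ray(n,px,m=None):
    m=m or camera_model(n);K=np.array(m["K"]);E=np.array(m["extrinsics"]);R,t=E[:3,:3],E[:3,3]
    u=(px[0]-K[0,2])/K[0,0];v=(px[1]-K[1,2])/K[1,1]
    if n=="wrist":
        r=np.hypot(u,v);s=np.sin(r)/r if r>1e-9 else 1.;d=np.array([u*s,-v*s,-np.cos(r)])
    else:d=np.array([u,-v,-1.])
    d=R.T@d;return -R.T@t,d/np.linalg.norm(d)
def plane(n,px,z,m=None):
    c,d=ray(n,px,m);return c+d*(z-c[2])/d[2]
def proj(n,p,m=None):
    m=m or camera_model(n);K=np.array(m["K"]);E=np.array(m["extrinsics"]);q=E[:3,:3]@p+E[:3,3];q=q*[1,-1,-1]
    if n=="wrist":
        r=np.hypot(q[0],q[1]);a=np.arctan2(r,q[2]);u=q[:2]/r*a
    else:u=q[:2]/q[2]
    return np.array([K[0,0]*u[0]+K[0,2],K[1,1]*u[1]+K[1,2]])
def tri(rs):
    A=sum(np.eye(3)-np.outer(d,d) for c,d in rs);b=sum((np.eye(3)-np.outer(d,d))@c for c,d in rs)
    p=np.linalg.solve(A,b);return p,[np.linalg.norm(np.cross(p-c,d)) for c,d in rs]
E
python3 - <<'E'
import cv2,numpy as np
t=cv2.imread("pics/top0.png");s=cv2.imread("pics/scene0.png")
a=cv2.resize(t[85:255,260:480],None,fx=3.6,fy=3.5,interpolation=cv2.INTER_CUBIC)
cv2.imwrite("pics/c1.png",a)
b=cv2.resize(s[165:395,170:310],None,fx=2.6,fy=2.6,interpolation=cv2.INTER_CUBIC)
c=cv2.resize(s[225:300,320:410],None,fx=4.4,fy=4.4,interpolation=cv2.INTER_CUBIC)
o=np.zeros((600,770,3),np.uint8);o[:598,:364]=b;o[:330,370:766]=c;cv2.imwrite("pics/c2.png",o)
E
```

```text
(no output)
```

View pics/c1.png

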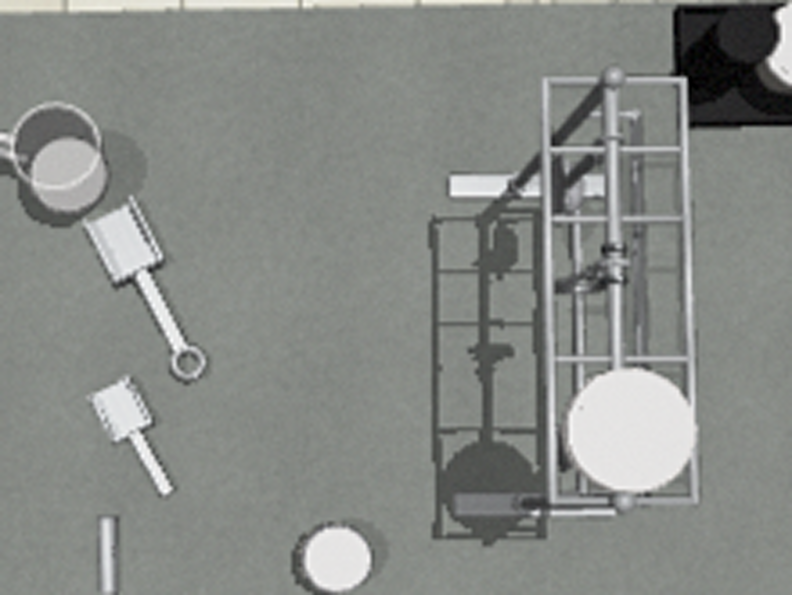

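View pics/c2.png

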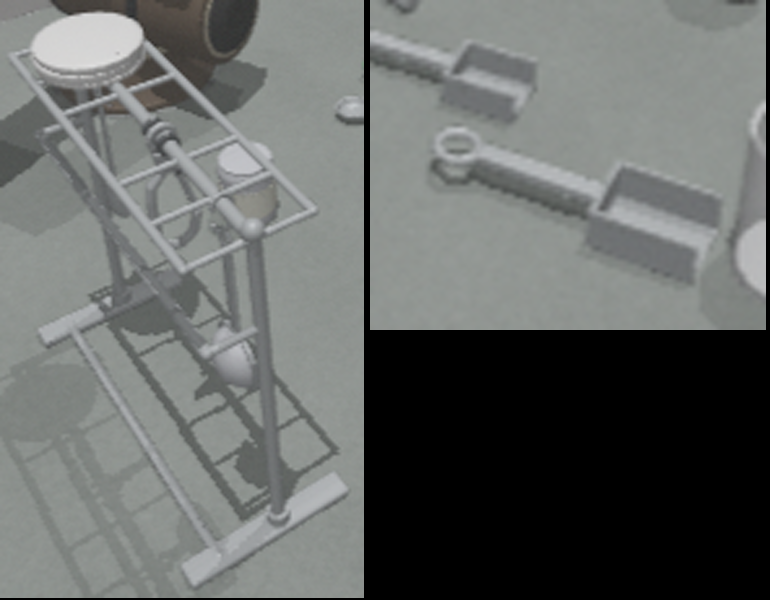

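```bash
python3 - <<'E'
from h import *
t=cv2.imread("pics/top0.png")
P=lambda x,y:(260+x/3.6-.36,85+y/3.5-.36)
a=plane("top",P(613,77),.345);b=plane("top",P(625,500),.345)
print("rail",a,b,np.linalg.norm(a-b))
mid=(a+b)/2;ry=(a-b);ry[2]=0;ry/=np.linalg.norm(ry);rx=np.cross(ry,[0,0,1.]);print("mid",mid,"rx",rx,"ry",ry,"yaw",np.degrees(np.arctan2(rx[1],rx[0])))
print("corner shelf front",plane("top",P(545,79),.345),plane("top",P(550,500),.345),"back",plane("top",P(686,79),.345))
for n,z in(("collar",P(613,260)),):print(n,plane("top",z,.345))
print("nose?",plane("top",P(560,287),.259))
hp=mid+rx*-.021;hp[2]=.259
print("hook_place",hp,proj("top",hp),proj("scene",hp),"rail mid",proj("scene",mid))
# scoop mask
m=(t[:,:,:3].min(2)>165).astype(np.uint8);n,l,s,c=cv2.connectedComponentsWithStats(m)
for i in range(1,n):
    x,y,w,h,A=s[i]
    if 270<x<320 and 130<y<240 and A>20:print(s[i],c[i])
E
```

```text
rail [ 0.75359513 -0.22494707  0.345     ] [ 0.42101828 -0.22229355  0.345     ] 0.3325874343504369
mid [ 0.5873067  -0.22362031  0.345     ] rx [-0.00797841 -0.99996817  0.        ] ry [ 0.99996817 -0.00797841  0.        ] yaw -90.45713388965125
corner shelf front [ 0.75298134 -0.17304329  0.345     ] [ 0.42178906 -0.16638221  0.345     ] back [ 0.75092244 -0.28045393  0.345     ]
collar [ 0.60792109 -0.21986748  0.345     ]
nose? [ 0.60156422 -0.20050257  0.259     ]
hook_place [ 0.58747425 -0.20262098  0.259     ] [416.07025923 171.35687425] [239.80598018 240.73504987] rail mid [226.48024262 213.32013884]
[283 141  34  52 381] [297.45406824 160.95013123]
[286 192  22  34 231] [295.35930736 205.5974026 ]
[288 233   3  31  70] [289.21428571 245.51428571]
```

```bash
python3 - <<'E'
from h import *
t=cv2.imread("pics/top0.png")
m=(t.min(2)>165).astype(np.uint8);n,l,s,c=cv2.connectedComponentsWithStats(m)
i=l[150,295] or [k for k in range(1,n) if s[k][0]==283 and s[k][1]==141][0]
cn,h=cv2.findContours((l==i).astype(np.uint8),cv2.RETR_CCOMP,cv2.CHAIN_APPROX_NONE)
for q,hh in zip(cn,h[0]):
    if len(q)>5: print("c",hh[3],q[:,0].mean(0),len(q))
P=lambda x,y:(260+x/3.6-.36,85+y/3.5-.36)
eye=plane("top",P(188,361),.022);E2=plane("top",P(141,272),.025)
ys,xs=np.nonzero(l==i);pts=np.array([plane("top",(x,y),.022)[:2] for x,y in zip(xs,ys)])
d=np.linalg.norm(pts-eye[:2],axis=1);hd=pts[(d>.025)&(d<.078)]
vx,vy,x0,y0=cv2.fitLine(hd.astype(np.float32),cv2.DIST_HUBER,0,.01,.01).ravel()
u=np.array([vx,vy]);u*=np.sign(u@(eye[:2]-[x0,y0]))
print("eye",eye,"hstart",E2,"handle dir",u,np.degrees(np.arctan2(*u[::-1])),"dist perp",np.cross(u,eye[:2]-[x0,y0]),"len",d.max())
f=plane("top",P(105,213),.03);print("trough end mid",f,np.linalg.norm((f-eye)[:2]),"grip",eye[:2]-.066*u,np.degrees(np.arctan2(*(eye-f)[1::-1])))
sc=proj("scene",eye);print("eye in scene",sc)
s0=cv2.imread("pics/scene0.png")
m=camera_model("wrist");print(np.round(m["K"],1).tolist());E=m["extrinsics"];print("cam pos",-E[:3,:3].T@E[:3,3],"look",-E[2,:3])
E
```

```text
c -1 [301.42261905 165.82738095] 168
c 0 [302.  155.5] 6
eye [0.57050281 0.11136495 0.022     ] hstart [0.66268378 0.15698112 0.025     ] handle dir [-0.89515555 -0.44575387] -153.52841 dist perp 0.000521259514509792 len 0.17951892863269214
trough end mid [0.72351446 0.19197299 0.03      ] 0.17294571786964616 grip [0.62958308 0.14078471] -152.2192987979781
eye in scene [339.59375954 257.62124026]
[[309.7, 0.0, 320.0], [0.0, 309.7, 201.8], [0.0, 0.0, 1.0]]
cam pos [ 0.30018241 -0.43829107  0.37314415] look [-0.27859491 -0.13295997 -0.95116062]<stdin>:14: DeprecationWarning: Arrays of 2-dimensional vectors are deprecated. Use arrays of 3-dimensional vectors instead. (deprecated in NumPy 2.0)
```

```bash
cat >> h.py <<'E'
from scipy.spatial.transform import Rotation as Ro
def pose():
    o=env.get_obs();return o,np.array(o["ee_pos"]),Ro.from_euler("xyz",o["tool_rot"],degrees=True).as_matrix()
def go(p,R):
    "shift and rotvec in tool axes to target TCP p,R"
    o,p0,R0=pose();s=R0.T@(np.array(p)-p0);w=Ro.from_matrix(R0.T@R).as_rotvec()
    print("shift",s.round(4).tolist(),"rotvec",w.round(4).tolist(),"deg",np.degrees(np.linalg.norm(w)).round(1));return s,w
def Rt(x,y):
    x=np.array(x,float);x/=np.linalg.norm(x);y=np.array(y,float);y-=x*(x@y);y/=np.linalg.norm(y);return np.stack([x,y,np.cross(x,y)],1)
E
python3 - <<'E'
from h import *
o,p,R=pose();print(R.round(3))
for a in(-153-90,-153+90):
    a=np.radians(a);print(a);T=Rt([0,0,-1],[np.cos(a),np.sin(a),0]);go([.63,.141,.2],T)
go([.26,-.10,.32],R)
E
```

```text
[[-0.001  0.436 -0.9  ]
 [ 0.001 -0.9   -0.436]
 [-1.    -0.001  0.   ]]
-4.241150082346221
shift [0.1037, -0.377, -0.6285] rotvec [3.1212, 0.0023, 0.0] deg 178.8
-1.0995574287564276
shift [0.1037, -0.377, -0.6285] rotvec [-0.0204, -0.0, 0.0015] deg 1.2
shift [-0.0163, -0.3215, -0.1905] rotvec [0.0, 0.0, 0.0] deg 0.0
```

Call:
step_arm --commands '[[[-0.002,-0.036,-0.021],[0,0,0]],[[-0.004,-0.072,-0.042],[0,0,0]],[[-0.006,-0.108,-0.063],[0,0,0]],[[-0.008,-0.144,-0.084],[0,0,0]],[[-0.01,-0.18,-0.105],[0,0,0]],[[-0.012,-0.216,-0.126],[0,0,0]],[[-0.014,-0.252,-0.147],[0,0,0]],[[-0.016,-0.288,-0.168],[0,0,0]],[[-0.016,-0.32,-0.19],[0,0,0]],[[-0.016,-0.32,-0.19],[0,0,0]]]' --fingers -1

```text
clock: 0.93
ee_pos: [0.2605, -0.0957, 0.3202]
tool_rot: [-153.4, 89.9, 53.2]
force: [0.4, -0.6, -0.5]
grip_width: 0.0856
```

```bash
python3 - <<'E'
from h import *
o,p,R=pose();print(p,o["qpos"].round(1),o["clock"])
a=np.radians(-63.4);go([.614,.134,.22],Rt([0,0,-1],[np.cos(a),np.sin(a),0]))
E
```

```text
[ 0.2604821  -0.09574442  0.32016701] [-2.030e+01 -1.970e+01 -2.370e+01  8.590e+01  1.000e-01  1.331e+02] 0.9333
shift [0.1011, -0.0473, -0.4187] rotvec [-0.0006, -0.0022, 0.0011] deg 0.1
```

Call:
step_arm --commands '[[[0.01,-0.005,-0.041],[0,0,0]],[[0.019,-0.009,-0.081],[0,0,0]],[[0.029,-0.014,-0.12],[0,0,0]],[[0.038,-0.018,-0.16],[0,0,0]],[[0.048,-0.023,-0.2],[0,0,0]],[[0.058,-0.027,-0.24],[0,0,0]],[[0.067,-0.032,-0.28],[0,0,0]],[[0.077,-0.036,-0.32],[0,0,0]],[[0.086,-0.04,-0.36],[0,0,0]],[[0.096,-0.045,-0.4],[0,0,0]]]'

```text
clock: 1.77
ee_pos: [0.6023, 0.1139, 0.2227]
tool_rot: [1.5, 90.0, -152.7]
force: [0.4, -0.1, 1.0]
grip_width: 0.0853
```

```bash
python3 - <<'E'
from h import *
o,p,R=pose();m=camera_model("wrist");im=camera("wrist");print(p,o["qpos"].round(1),o["clock"])
import pickle;pickle.dump((im,m,p,R),open("w1.pkl","wb"))
e=proj("wrist",np.array([.5705,.1114,.022]),m);g=proj("wrist",np.array([.6295,.1408,.022]),m);print(e,g)
cv2.imwrite("pics/w1.png",im)
E
```

```text
[0.60234081 0.11385364 0.22268866] [ 10.7  17.4   0.2  72.9  -0.  164.9] 1.7667
[307.255823   222.95852753] [305.48023524 153.30310323]
```

View pics/w1.png

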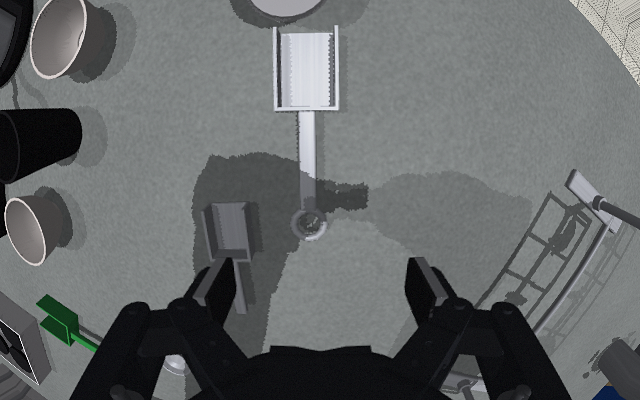

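The wrist view shows the scoop with its eye at (309,224), about 2 px from the prediction, and its handle joining the trough at (308,111). The jug is beyond the trough at (285,8), and the plain scoop is to the left at (230,230).

```bash
python3 - <<'E'
from h import *
import pickle;im,m,p,R=pickle.load(open("w1.pkl","rb"))
e=plane("wrist",(309,224),.022,m);h=plane("wrist",(307.5,112),.027,m);mid=plane("wrist",(307.8,155),.027,m)
d=(e-h)[:2];L=np.linalg.norm(d);u=d/L;print(e,h,mid,L,"(84+~2 expected)",np.degrees(np.arctan2(u[1],u[0])))
print("jug near edge",plane("wrist",(285,23),.0,m))
j=plane("top",(278,135),.0);print("jug ctr~",j)
ang=np.arctan2(u[1],u[0]);g=e[:2]-.058*u;print("grip",g)
T=Rt([0,0,-1],[np.cos(ang+np.pi/2),np.sin(ang+np.pi/2),0])
print("jug rel along -u, lateral",-(j[:2]-g)@u,(j[:2]-g)@T[:2,1])
go([g[0],g[1],.08],T)
E
```

```text
[0.57025847 0.10947233 0.022     ] [0.66339703 0.15470957 0.027     ] [0.629836  0.1384808 0.027    ] 0.10354322384609915 (84+~2 expected) -154.0942329081972
jug near edge [0.73120312 0.21182807 0.        ]
jug ctr~ [0.77017768 0.23395544 0.        ]
grip [0.62243027 0.13481208]
jug rel along -u, lateral 0.1762158129487415 -0.024631105971538687
shift [0.1375, -0.0088, -0.0218] rotvec [0.0006, 0.002, 0.0022] deg 0.2
```

Call:
step_arm --commands '[[[0.02,-0.004,-0.013],[0,0,0]],[[0.045,-0.009,-0.026],[0,0,0]],[[0.07,-0.009,-0.026],[0,0,0]],[[0.095,-0.009,-0.026],[0,0,0]],[[0.115,-0.009,-0.026],[0,0,0]],[[0.128,-0.009,-0.026],[0,0,0]],[[0.138,-0.009,-0.026],[0,0,0]],[[0.143,-0.009,-0.026],[0,0,0]],[[0.143,-0.009,-0.026],[0,0,0]],[[0.143,-0.009,-0.026],[0,0,0]]]' --fingers -1 --squeeze 70

```text
clock: 2.65
ee_pos: [0.6205, 0.1323, 0.0814]
tool_rot: [160.1, 90.0, 5.9]
force: [0.1, 0.1, 0.3]
grip_width: 0.0854
```

Call:
step_arm --commands '[[[0,0,0],[0,0,0]],[[0,0,0],[0,0,0]],[[0,0,0],[0,0,0]],[[0,0,0],[0,0,0]],[[0,0,0],[0,0,0]],[[0,0,0],[0,0,0]],[[0,0,0],[0,0,0]],[[0,0,0],[0,0,0]],[[0,0,0],[0,0,0]],[[0,0,0],[0,0,0]]]' --fingers 1

```text
clock: 3.48
ee_pos: [0.6203, 0.1325, 0.0811]
tool_rot: [152.5, 90.0, -1.7]
force: [-0.6, -0.1, 2.4]
grip_width: 0.0132
```

Call:
step_arm --commands '[[[-0.01,0,0],[0,0,0]],[[-0.03,0,0],[0,0,0]],[[-0.06,0,0],[0,0,0]],[[-0.1,0,0],[0,0,0]],[[-0.14,0,0],[0,0,0]],[[-0.18,0,0],[0,0,0]],[[-0.21,0,0],[0,0,0]],[[-0.23,0,0],[0,0,0]],[[-0.24,0,0],[0,0,0]],[[-0.24,0,0],[0,0,0]]]'

```text
clock: 4.32
ee_pos: [0.6207, 0.1326, 0.3236]
tool_rot: [166.3, 89.8, 12.2]
force: [-0.6, 0.3, -1.1]
grip_width: 0.0134
```

```bash
python3 - <<'E'
from h import *
o,p,R=pose();m=camera_model("wrist");im=camera("wrist");print(p,o["qpos"].round(1),o["clock"],o["grip_width"],o["force"])
import pickle;pickle.dump((im,m,p,R),open("w2.pkl","wb"))
e=p+R@[.059,0,.0548];print(proj("wrist",e,m))
cv2.imwrite("pics/w2.png",im)
E
```

```text
[0.62071256 0.1325852  0.32361495] [ 12.1  19.5  15.8  86.1   0.  166.2] 4.3167 0.013434228666247897 [-0.55880737  0.26412306 -1.09410172]
[319.41795625 353.8259742 ]
```

View pics/w2.png

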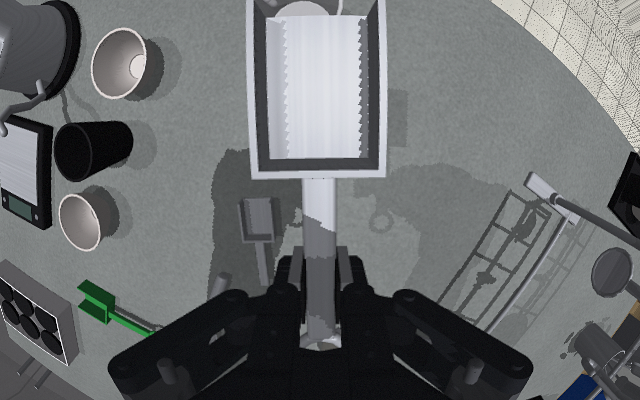

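```bash
python3 - <<'E'
from h import *
import pickle;im,m,p,R=pickle.load(open("w2.pkl","rb"))
def toolpt(px,X):
    c,d=ray("wrist",px,m);c=R.T@(c-p);d=R.T@d;return c+d*(X-c[0])/d[0]
for X in(.046,.049,.052):
    print(X,toolpt((248,179),X),toolpt((387,179),X),"handle",toolpt((303,200),X+.005),toolpt((336,200),X+.005))
E
```

```text
0.046 [ 0.046      -0.02782798 -0.05100813] [ 0.046       0.02659843 -0.05095663] handle [ 0.051      -0.00658199 -0.04075297] [ 0.051       0.00695373 -0.04074589]
0.049 [ 0.049      -0.02855928 -0.05027776] [ 0.049       0.02727547 -0.05022493] handle [ 0.054      -0.00675602 -0.0397984 ] [ 0.054       0.00711547 -0.03979115]
0.052 [ 0.052      -0.02929058 -0.04954738] [ 0.052       0.02795251 -0.04949322] handle [ 0.057      -0.00693005 -0.03884383] [ 0.057       0.00727721 -0.0388364 ]
```

```bash
python3 - <<'E'
from h import *
import pickle;im,m,p,R=pickle.load(open("w2.pkl","rb"))
E=np.array(m["extrinsics"]);Rc=R.T@E[:3,:3].T;tc=R.T@(-E[:3,:3].T@E[:3,3]-p);print("cam in tool",tc.round(4),(-Rc[:,2]).round(3))
pickle.dump((Rc,tc,m["K"]),open("wc.pkl","wb"))
def model(p,R):
    W=np.eye(4);W[:3,:3]=(R@Rc).T;W[:3,3]=-W[:3,:3]@(p+R@tc);return dict(K=m["K"],extrinsics=W)
hk=np.array([.604,-.2026,.259])
for pos in([.62,.06,.33],[.66,.03,.30],[.56,.06,.32]):
  for til in(.5,.8):
    for yaw in(0,.35):
      RR=Ro.from_rotvec([0,0,yaw]).as_matrix()@R@Ro.from_rotvec([0,0,til]).as_matrix();mm=model(np.array(pos),RR)
      print(pos,til,yaw,proj("wrist",hk,mm).round(),proj("wrist",np.array([.604,-.2026-.02,.345]),mm).round(), "eye",(pos+RR@[.057,0,.0565]).round(3),"cam",(pos+RR@tc).round(3))
E
```

```text
cam in tool [-0.0699  0.0004 -0.0792] [ 0.951 -0.     0.309]
[0.62, 0.06, 0.33] 0.5 0 [473. 315.] [540. 351.] eye [0.581 0.011 0.28 ] cam [0.677 0.124 0.392]
[0.62, 0.06, 0.33] 0.5 0.35 [425. 382.] [484. 428.] eye [0.6   0.001 0.28 ] cam [0.651 0.14  0.392]
[0.62, 0.06, 0.33] 0.8 0 [414. 298.] [485. 322.] eye [ 0.587 -0.001  0.29 ] cam [0.669 0.139 0.379]
[0.62, 0.06, 0.33] 0.8 0.35 [380. 368.] [447. 401.] eye [ 0.61  -0.009  0.29 ] cam [0.639 0.151 0.379]
[0.66, 0.03, 0.3] 0.5 0 [464. 363.] [535. 404.] eye [ 0.621 -0.019  0.25 ] cam [0.717 0.094 0.362]
[0.66, 0.03, 0.3] 0.5 0.35 [408. 424.] [471. 476.] eye [ 0.64  -0.029  0.25 ] cam [0.691 0.11  0.362]
[0.66, 0.03, 0.3] 0.8 0 [415. 344.] [491. 370.] eye [ 0.627 -0.031  0.26 ] cam [0.709 0.109 0.349]
[0.66, 0.03, 0.3] 0.8 0.35 [374. 411.] [448. 447.] eye [ 0.65  -0.039  0.26 ] cam [0.679 0.121 0.349]
[0.56, 0.06, 0.32] 0.5 0 [505. 269.] [576. 303.] eye [0.521 0.011 0.27 ] cam [0.617 0.124 0.382]
[0.56, 0.06, 0.32] 0.5 0.35 [465. 345.] [527. 388.] eye [0.54  0.001 0.27 ] cam [0.591 0.14  0.382]
[0.56, 0.06, 0.32] 0.8 0 [439. 251.] [511. 273.] eye [ 0.527 -0.001  0.28 ] cam [0.609 0.139 0.369]
[0.56, 0.06, 0.32] 0.8 0.35 [412. 327.] [479. 357.] eye [ 0.55  -0.009  0.28 ] cam [0.579 0.151 0.369]
```

Call:
step_arm --commands '[[[0.002,0.008,0.013],[0,0,0.07]],[[0.003,0.016,0.026],[0,0,0.15]],[[0.005,0.024,0.039],[0,0,0.23]],[[0.007,0.032,0.052],[0,0,0.31]],[[0.008,0.04,0.065],[0,0,0.39]],[[0.01,0.048,0.08],[0,0,0.46]],[[0.012,0.057,0.094],[0,0,0.52]],[[0.012,0.057,0.094],[0,0,0.52]],[[0.012,0.057,0.094],[0,0,0.52]],[[0.012,0.057,0.094],[0,0,0.52]]]'

```text
clock: 5.2
ee_pos: [0.5605, 0.0405, 0.3078]
tool_rot: [89.8, 60.3, -64.3]
force: [-0.2, 0.1, -1.5]
grip_width: 0.0131
```

```bash
python3 - <<'E'
from h import *
o,p,R=pose();m=camera_model("wrist");im=camera("wrist");print(p,o["qpos"].round(1),o["clock"])
import pickle;pickle.dump((im,m,p,R),open("w3.pkl","wb"))
print(proj("wrist",np.array([.604,-.2026,.259]),m))
c=im[190:350,430:640];cv2.imwrite("pics/w3.png",cv2.resize(c,None,fx=3.7,fy=3.7,interpolation=cv2.INTER_CUBIC))
E
```

```text
[0.56048231 0.04049155 0.30776825] [ 15.3   6.3  -6.6  71.2 -29.2 167.9] 5.2
[504.27961158 270.27509317]
```

View pics/w3.png

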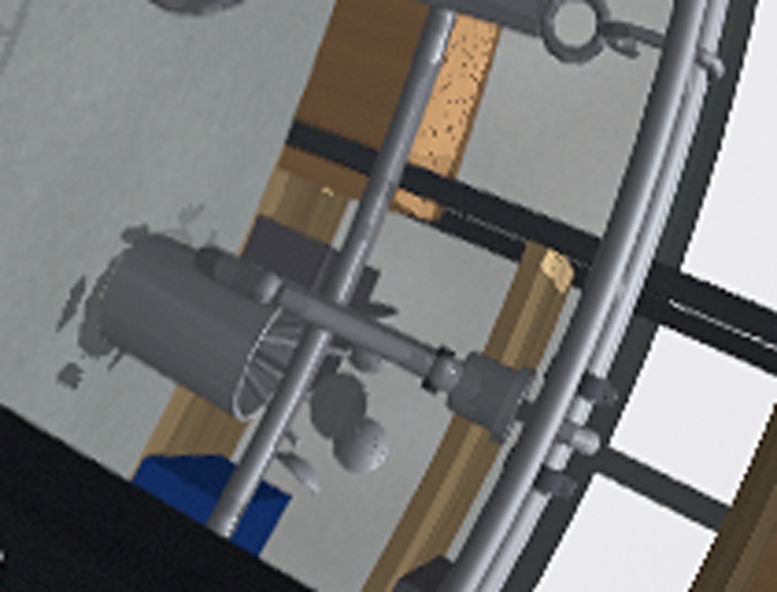

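The crop shows the hook edge-on from the front: nose knob at crop (268,288), full-image (502.4,267.8); gate up to its pin at crop (440,370), full-image (549,290); clamp block beyond.

```bash
python3 - <<'E'
from h import *
import pickle;im,m,p,R=pickle.load(open("w3.pkl","rb"))
P=lambda x,y:(430+x/3.7-.36,190+y/3.7-.36)
mid=np.array([.5873,-.2236,.345])
for n,px,dx,z in(("nose",P(268,288),-.021,.259),("pin",P(440,370),-.008,.308),("bot",P(208,263),-.0,.229),("collarL",P(597,387),0,.345),("collarM",P(580,440),0,.345),("collarR",P(553,486),0,.345),("strainer ring?",P(575,25),0,.345)):
    c,d=ray("wrist",px,m);y=mid[1]-dx;a=c+d*(y-c[1])/d[1];b=c+d*(z-c[2])/d[2];print(n,"at y-plane",a.round(4),"at z",b.round(4))
# top view refs
t=lambda x,y:(260+x/3.6-.36,85+y/3.5-.36)
r=[ray("wrist",P(268,288),m),ray("top",t(560,287)),]
print("tri nose",tri(r))
r=[ray("wrist",P(580,440),m),ray("top",t(613,261))]
print("tri collar",tri(r))
E
```

```text
nose at y-plane [ 0.6056 -0.2026  0.2554] at z [ 0.6059 -0.1929  0.259 ]
pin at y-plane [ 0.6052 -0.2156  0.3083] at z [ 0.6051 -0.2174  0.308 ]
bot at y-plane [ 0.6039 -0.2236  0.2261] at z [ 0.6041 -0.2169  0.229 ]
collarL at y-plane [ 0.6182 -0.2236  0.3507] at z [ 0.6187 -0.3294  0.345 ]
collarM at y-plane [ 0.6045 -0.2236  0.3525] at z [ 0.5986 -0.3791  0.345 ]
collarR at y-plane [ 0.5912 -0.2236  0.3513] at z [ 0.5819 -0.3435  0.345 ]
strainer ring? at y-plane [ 0.704  -0.2236  0.3091] at z [ 0.6513 -0.0242  0.345 ]
tri nose (array([ 0.60390183, -0.2016573 ,  0.25539972]), [np.float64(0.001728327942472424), np.float64(0.0017283279424725193)])
tri collar (array([ 0.60520189, -0.217523  ,  0.35290054]), [np.float64(0.00046506901983466687), np.float64(0.00046506901983466383)])
```

```bash
cat >> h.py <<'E'
MID=np.array([.5873,-.2236,0]);YW=-.7   # rack yaw correction deg
ry=np.array([np.cos(np.radians(YW)),np.sin(np.radians(YW)),0]);rx=np.cross(ry,[0,0,1.]);rz=np.array([0,0,1.])
HY=.018;EYE=np.array([.057,0,.0565])
def Rp(th):
    return Rt(np.sin(th)*rx-np.cos(th)*rz,ry)
def tgt(ex,ez,th,ey=HY):
    "eye at rack x=ex, z=ez, pitch th rad"
    R=Rp(th);return MID+rx*ex+ry*ey+rz*ez-R@EYE,R
def rack(p):
    d=p-MID;return np.array([d@rx,d@ry,p[2]])
def eye():
    o,p,R=pose();print("t",round(o["clock"],2),"eye rack",rack(p+R@EYE).round(4),"pitch",np.degrees(np.arcsin(R[2,2])).round(1),"q",o["qpos"].round(1),"F rack",np.round([o["force"]@rx,o["force"]@ry,o["force"][2]],1),"M",np.round(o["wrist_torque"],2))
E
python3 - <<'E'
from h import *
print(rx,ry);print("hook ey",rack(np.array([.605,-.2026,.259])))
eye();P,R=tgt(-.080,.268,np.radians(32));print(P);go(P,R)
E
```

```text
[-0.012217   -0.99992537  0.        ] [ 0.99992537 -0.012217    0.        ]
hook ey [-0.02121467  0.01744212  0.259     ]
t 5.25 eye rack [-0.2132 -0.0676  0.2587] pitch 0.0 q [ 15.3   6.3  -6.5  71.2 -29.2 167.9] F rack [ 0.  -0.6 -1.4] M [0.5  0.24 0.04]
[ 0.60723041 -0.06571159  0.2863983 ]
shift [0.0763, 0.0898, 0.0045] rotvec [-1.1653, -0.2053, -0.1473] deg 68.3
```

Call:
step_arm --commands '[[[0.008,0.009,0.0],[-0.116,-0.02,-0.015]],[[0.015,0.018,0.001],[-0.233,-0.041,-0.029]],[[0.023,0.027,0.001],[-0.35,-0.062,-0.044]],[[0.031,0.036,0.002],[-0.466,-0.082,-0.059]],[[0.038,0.045,0.002],[-0.583,-0.103,-0.074]],[[0.046,0.054,0.003],[-0.7,-0.123,-0.088]],[[0.053,0.063,0.003],[-0.816,-0.144,-0.103]],[[0.061,0.072,0.004],[-0.932,-0.164,-0.118]],[[0.069,0.081,0.004],[-1.05,-0.185,-0.133]],[[0.076,0.09,0.005],[-1.165,-0.205,-0.147]]]'

```text
clock: 6.08
ee_pos: [0.6078, -0.0667, 0.2869]
tool_rot: [-0.3, 58.0, -90.7]
force: [-0.1, -0.3, -1.2]
grip_width: 0.0139
```

Call:
step_arm --commands '[[[0,0,0],[0,0,0]],[[0,0,0],[0,0,0]],[[0,0,0],[0,0,0]],[[0,0,0],[0,0,0]],[[0,0,0],[0,0,0]],[[0,0,0],[0,0,0]],[[0,0,0],[0,0,0]],[[0,0,0],[0,0,0]],[[0,0,0],[0,0,0]],[[0,0,0],[0,0,0]]]'

```text
clock: 6.92
ee_pos: [0.6064, -0.0662, 0.2877]
tool_rot: [0.2, 58.0, -90.5]
force: [-0.0, -0.1, -1.3]
grip_width: 0.013
```

```bash
python3 - <<'E'
from h import *
eye();P,R=tgt(-.080,.268,np.radians(32));go(P,R)
im=camera("scene");cv2.imwrite("pics/s1f.png",im)
o,p,R=pose();print("proj eye",proj("scene",p+R@EYE),"nose",proj("scene",MID+rx*-.021+ry*.0175+rz*.259),"pin",proj("scene",MID+rx*-.008+ry*.0175+rz*.308))
cv2.imwrite("pics/s1.png",cv2.resize(im[170:290,180:340],None,fx=4.9,fy=4.9,interpolation=cv2.INTER_CUBIC))
E
```

```text
t 6.92 eye rack [-0.0795  0.0172  0.2694] pitch 32.0 q [  4.9  17.6   4.4  80.2 -31.9  96.6] F rack [ 0.1 -0.  -1.3] M [ 0.56  0.05 -0.02]
shift [0.0009, 0.0008, -0.0011] rotvec [-0.001, 0.0007, -0.0015] deg 0.1
proj eye [266.01611457 231.50726035] nose [243.46095682 244.92055801] pin [235.68428282 229.88437949]
```

View pics/s1.png

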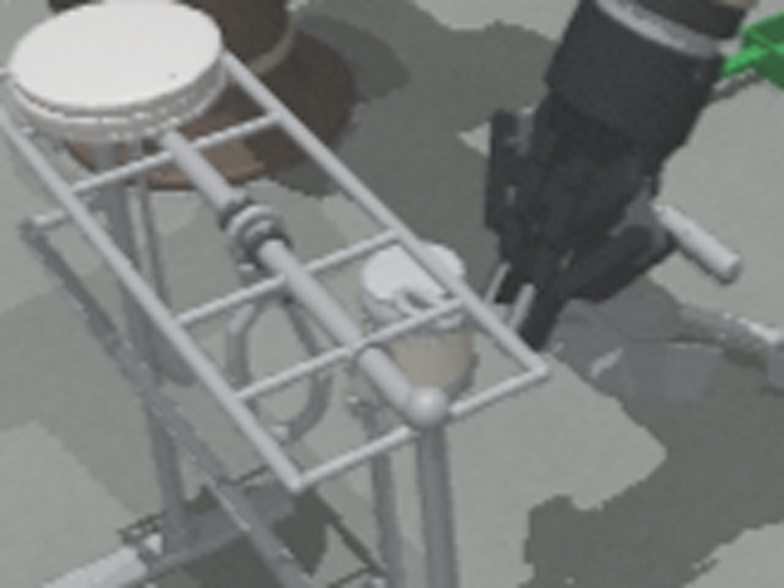

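```bash
python3 - <<'E'
from h import *
im=cv2.imread("pics/s1f.png");x0,y0,f=215,200,7.5
a=cv2.resize(im[y0:y0+75,x0:x0+55],None,fx=f,fy=f,interpolation=cv2.INTER_CUBIC);b=a.copy()
pr=lambda p:((proj("scene",p)-[x0,y0]+.5)*f).astype(int)
hk=lambda x,z,e:MID+rx*x+ry*e+rz*z
for e,c in((.0175,(0,0,255)),(.025,(0,255,0))):
    J=[hk(-.021,z,e) for z in(.259,.25)]+[hk(-.0015-.0195*np.cos(t),.249-.0195*np.sin(t),e) for t in np.linspace(0,np.pi,12)]+[hk(.018,z,e) for z in(.25,.3)]
    cv2.polylines(b,[np.array([pr(q) for q in J])],False,c,1)
    cv2.line(b,pr(hk(-.021,.259,e)),pr(hk(-.008,.308,e)),c,1)
o,p,R=pose();E=p+R@EYE
for r in(.011,.018):cv2.polylines(b,[np.array([pr(E+R@[0,r*np.cos(t),r*np.sin(t)]) for t in np.linspace(0,6.28,30)])],True,(255,255,0),1)
cv2.imwrite("pics/s2.png",np.hstack([a,b])[:560])
E
```

```text
(no output)
```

View pics/s2.png

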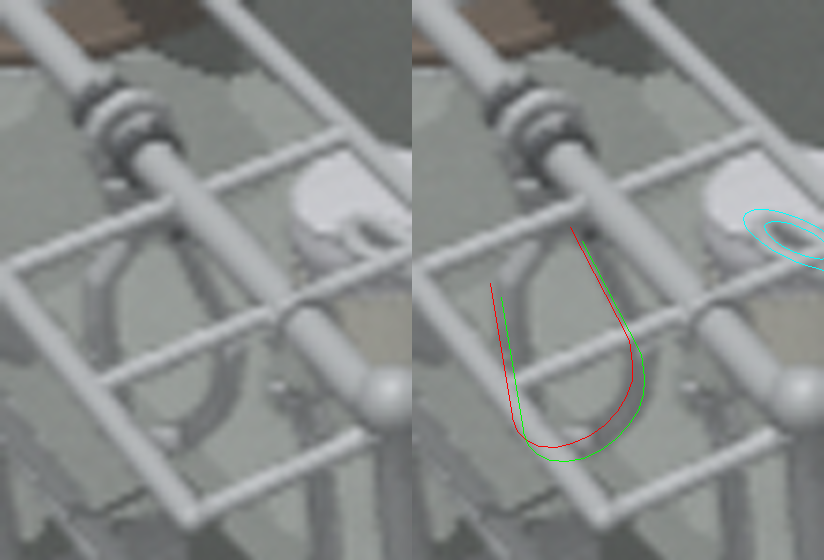

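```bash
python3 - <<'E'
from h import *
pr=lambda x,y,z:((proj("scene",MID+rx*x+ry*y+rz*z)-[215,200]+.5)*7.5).round(0)
print("ball",pr(0,.168,.345),"obs ~(388,392)")
print("shelf corners back/right",pr(.059,.166,.345),"obs (193,515)","front",pr(-.054,.166,.345))
print("collar at .0175",pr(0,.0175,.345),"obs ~(128,128); .022",pr(0,.022,.345),pr(0,.027,.345))
# triangulate from scene+wrist/top
S=lambda x,y:(215+x/7.5-.5,200+y/7.5-.5)
import pickle;im,m,p,R=pickle.load(open("w3.pkl","rb"))
P=lambda x,y:(430+x/3.7-.36,190+y/3.7-.36)
t=lambda x,y:(260+x/3.6-.36,85+y/3.5-.36)
q,r=tri([ray("scene",S(388,392)),ray("top",t(613,77))]);print("ball",rack(q),r)
q,r=tri([ray("scene",S(128,128)),ray("top",t(613,261)),ray("wrist",P(580,440),m)]);print("collar",rack(q),r)
for a in((165,437),(235,360)):
  c,d=ray("scene",S(*a))
  for e in(.0175,.022,.026):
    k=(e-(c-MID)@ry)/(d@ry);print(a,e,rack(c+d*k).round(4))
E
```

```text
ball [392. 437.] obs ~(388,392)
shelf corners back/right [169. 533.] obs (193,515) front [574. 347.]
collar at .0175 [118. 134.] obs ~(128,128); .022 [125. 142.] [133. 151.]
ball [-0.00303199  0.16296761  0.3544793 ] [np.float64(0.0004363995612048413), np.float64(0.0004363995612048703)]
collar [-0.00373786  0.01872668  0.34998255] [np.float64(0.00298587787665012), np.float64(0.0016321188360193357), np.float64(0.0030530818304499155)]
(165, 437) 0.0175 [-0.0006  0.0175  0.2315]
(165, 437) 0.022 [0.0011 0.022  0.2358]
(165, 437) 0.026 [0.0026 0.026  0.2397]
(235, 360) 0.0175 [-0.0258  0.0175  0.2489]
(235, 360) 0.022 [-0.0239  0.022   0.2531]
(235, 360) 0.026 [-0.0222  0.026   0.2569]
```

Call:
step_arm --commands '[[[0.003,0.001,0.005],[0,0,0]],[[0.008,0.001,0.013],[0,0,0]],[[0.013,0.001,0.021],[0,0,0]],[[0.018,0.001,0.028],[0,0,0]],[[0.021,0.001,0.034],[0,0,0]],[[0.024,0.001,0.038],[0,0,0]],[[0.027,0.001,0.042],[0,0,0]],[[0.029,0.001,0.046],[0,0,0]],[[0.03,0.001,0.048],[0,0,0]],[[0.03,0.001,0.048],[0,0,0]]]'

```text
clock: 7.8
ee_pos: [0.6067, -0.123, 0.2876]
tool_rot: [0.2, 58.0, -90.6]
force: [0.5, 1.6, -1.0]
grip_width: 0.0135
```

```bash
python3 -c "
from h import *
eye()"
```

```text
t 7.8 eye rack [-0.0227  0.0182  0.2692] pitch 32.0 q [ -0.5  16.5   2.9  76.5 -32.   90.3] F rack [-1.6  0.5 -1. ] M [ 0.84 -0.04 -0.07]
```

Call:
step_arm --commands '[[[0.001,0,0.001],[0,0,0]],[[0.002,0,0.002],[0,0,0]],[[0.002,0,0.003],[0,0,0]],[[0.003,0,0.004],[0,0,0]],[[0.003,0,0.005],[0,0,0]],[[0.004,0,0.006],[0,0,0]],[[0.004,0,0.007],[0,0,0]],[[0.004,0,0.007],[0,0,0]],[[0.004,0,0.007],[0,0,0]],[[0.004,0,0.007],[0,0,0]]]'

```text
clock: 8.63
ee_pos: [0.6067, -0.1295, 0.2872]
tool_rot: [0.1, 58.1, -90.6]
force: [-0.5, 7.6, -2.8]
grip_width: 0.0129
```

```bash
python3 -c "
from h import *
eye()"
```

```text
t 8.63 eye rack [-0.0163  0.0183  0.2686] pitch 31.9 q [ -1.1  16.4   2.8  76.1 -31.9  89.4] F rack [-7.6 -0.6 -2.8] M [ 1.82  0.01 -0.06]
```

Call:
step_arm --commands '[[[0.001,0,0.001],[0,0,0]],[[0.002,0,0.001],[0,0,0]],[[0.003,0,0.002],[0,0,0]],[[0.004,0,0.003],[0,0,0]],[[0.005,0,0.004],[0,0,0]],[[0.006,0,0.005],[0,0,0]],[[0.007,0,0.005],[0,0,0]],[[0.007,0,0.005],[0,0,0]],[[0.007,0,0.005],[0,0,0]],[[0.007,0,0.005],[0,0,0]]]'

```text
clock: 9.47
ee_pos: [0.6074, -0.1373, 0.2848]
tool_rot: [0.3, 58.1, -90.3]
force: [2.1, 7.5, -1.6]
grip_width: 0.0131
```

```bash
python3 -c "
from h import *
eye()"
```

```text
t 9.47 eye rack [-0.0085  0.0193  0.2662] pitch 31.9 q [ -1.8  16.2   2.3  75.1 -31.9  88.5] F rack [-7.5  2.  -1.6] M [ 1.6  -0.35  0.38]
```

Call:
step_arm --commands '[[[0.001,0,0.001],[0,0,0]],[[0.002,-0.001,0.001],[0,0,0]],[[0.003,-0.001,0.002],[0,0,0]],[[0.004,-0.002,0.003],[0,0,0]],[[0.005,-0.002,0.004],[0,0,0]],[[0.006,-0.002,0.005],[0,0,0]],[[0.006,-0.002,0.006],[0,0,0]],[[0.006,-0.002,0.006],[0,0,0]],[[0.006,-0.002,0.006],[0,0,0]],[[0.006,-0.002,0.006],[0,0,0]]]'

```text
clock: 10.3
ee_pos: [0.6052, -0.1454, 0.2821]
tool_rot: [0.2, 58.1, -90.4]
force: [3.8, 7.5, -2.9]
grip_width: 0.0134
```

```bash
python3 -c "
from h import *
eye()"
```

```text
t 10.3 eye rack [-0.0004  0.0171  0.2635] pitch 31.9 q [ -2.6  16.    1.6  74.2 -31.8  87.6] F rack [-7.6  3.7 -2.9] M [ 2.   -0.32  0.35]
```

```bash
python3 - <<'E'
from h import *
im=camera("scene");cv2.imwrite("pics/s3f.png",im);x0,y0,f=212,205,9
a=cv2.resize(im[y0:y0+60,x0:x0+44],None,fx=f,fy=f,interpolation=cv2.INTER_CUBIC);b=a.copy()
pr=lambda p:((proj("scene",p)-[x0,y0]+.5)*f).astype(int)
o,p,R=pose();E=p+R@EYE
for r in(.011,.018):cv2.polylines(b,[np.array([pr(E+R@[0,r*np.cos(t),r*np.sin(t)]) for t in np.linspace(0,6.28,30)])],True,(255,255,0),1)
cv2.imwrite("pics/s3.png",np.hstack([a,b]))
E
```

```text
(no output)
```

View pics/s3.png

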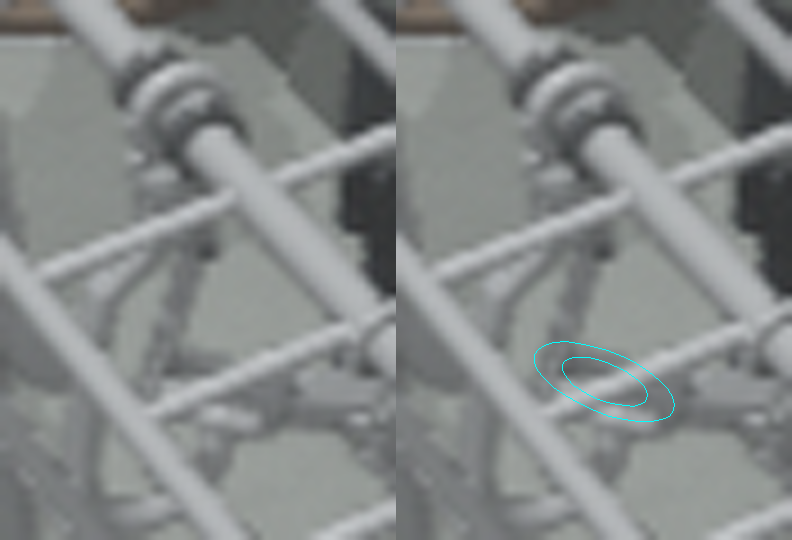

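The view shows the gate pushed open, with its foot at about (150,388). The ring is at about (208,385) and the nose is rising beneath it at about (215,450). I lower gently.

Call:
step_arm --commands '[[[0.0,0.001,-0.001],[0,0,0]],[[0.001,0.001,-0.002],[0,0,0]],[[0.002,0.001,-0.003],[0,0,0]],[[0.003,0.001,-0.004],[0,0,0]],[[0.004,0.001,-0.005],[0,0,0]],[[0.005,0.001,-0.006],[0,0,0]],[[0.006,0.001,-0.006],[0,0,0]],[[0.006,0.001,-0.006],[0,0,0]],[[0.006,0.001,-0.006],[0,0,0]],[[0.006,0.001,-0.006],[0,0,0]]]'

```text
clock: 11.18
ee_pos: [0.6061, -0.1438, 0.2742]
tool_rot: [0.2, 58.1, -90.4]
force: [2.7, 5.8, -2.5]
grip_width: 0.0135
```

```bash
python3 -c "
from h import *
eye()"
```

```text
t 11.18 eye rack [-0.0019  0.0181  0.2557] pitch 31.9 q [ -2.5  16.2   0.8  73.4 -31.9  87.8] F rack [-5.8  2.6 -2.5] M [ 1.65 -0.26  0.32]
```

Call:
step_arm --commands '[[[0.001,0,-0.001],[0,0,0]],[[0.002,0,-0.002],[0,0,0]],[[0.003,0,-0.002],[0,0,0]],[[0.004,0,-0.003],[0,0,0]],[[0.005,0,-0.004],[0,0,0]],[[0.006,0,-0.005],[0,0,0]],[[0.006,0,-0.005],[0,0,0]],[[0.006,0,-0.005],[0,0,0]],[[0.006,0,-0.005],[0,0,0]],[[0.006,0,-0.005],[0,0,0]]]'

```text
clock: 12.02
ee_pos: [0.6055, -0.1443, 0.267]
tool_rot: [0.2, 57.9, -90.5]
force: [-0.0, 0.2, -1.3]
grip_width: 0.0132
```

```bash
python3 -c "
from h import *
eye()"
```

```text
t 12.02 eye rack [-0.0013  0.0172  0.2486] pitch 32.1 q [ -2.5  16.2  -0.   72.6 -32.   87.9] F rack [-0.2 -0.  -1.3] M [ 0.63  0.02 -0.02]
```

Call:
step_arm --commands '[[[-0.001,0,-0.002],[0,0,0]],[[-0.001,0,-0.004],[0,0,0]],[[-0.002,0,-0.006],[0,0,0]],[[-0.003,0,-0.008],[0,0,0]],[[-0.003,0,-0.01],[0,0,0]],[[-0.004,0,-0.012],[0,0,0]],[[-0.004,0,-0.014],[0,0,0]],[[-0.005,0,-0.015],[0,0,0]],[[-0.005,0,-0.015],[0,0,0]],[[-0.005,0,-0.015],[0,0,0]]]'

```text
clock: 12.85
ee_pos: [0.6058, -0.1287, 0.2631]
tool_rot: [0.2, 57.9, -90.5]
force: [-0.2, -0.4, -1.4]
grip_width: 0.0132
```

```bash
python3 - <<'E'
from h import *
eye()
im=camera("scene");cv2.imwrite("pics/s4f.png",im);x0,y0,f=205,198,7.5
a=cv2.resize(im[y0:y0+75,x0:x0+100],None,fx=f,fy=f,interpolation=cv2.INTER_CUBIC)
cv2.imwrite("pics/s4.png",a)
o,p,R=pose();print((proj("scene",p+R@EYE)-[x0,y0]+.5)*f)
E
```

```text
t 12.85 eye rack [-0.017   0.0174  0.2448] pitch 32.1 q [ -1.   16.5  -0.1  73.1 -32.1  89.7] F rack [ 0.5 -0.2 -1.4] M [ 0.57  0.05 -0.02]
[284.33766612 396.67765698]
```

View pics/s4.png

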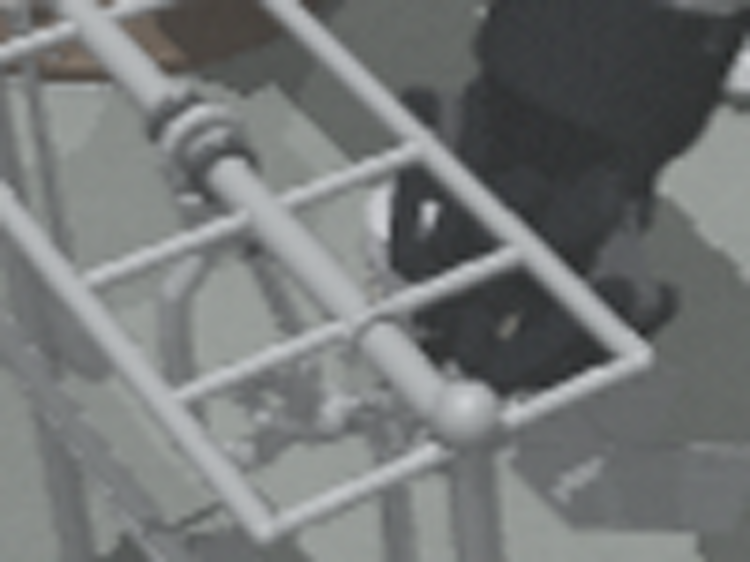

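Gate shut (crop (250,250)→(300,335)), ring at (285,395) around the hook's front bar, with no force on the wrist. I now follow the bend down while turning the handle toward vertical.

```bash
python3 - <<'E'
from h import *
P,R=tgt(-.015,.231,np.radians(54),.0178);print(P);go(P,R)
E
```

```text
[ 0.60625103 -0.12950067  0.2187943 ]
shift [0.038, 0.0004, -0.0229] rotvec [-0.0011, -0.3831, -0.0013] deg 22.0
```

Call:
step_arm --commands '[[[0.004,0,-0.003],[0,-0.043,0]],[[0.008,0,-0.005],[0,-0.085,0]],[[0.013,0,-0.008],[0,-0.128,0]],[[0.017,0,-0.01],[0,-0.17,0]],[[0.021,0,-0.013],[0,-0.213,0]],[[0.025,0,-0.015],[0,-0.255,0]],[[0.03,0,-0.018],[0,-0.298,0]],[[0.034,0,-0.02],[0,-0.34,0]],[[0.038,0,-0.023],[0,-0.383,0]],[[0.038,0,-0.023],[0,-0.383,0]]]'

```text
clock: 13.73
ee_pos: [0.6053, -0.1291, 0.2166]
tool_rot: [-0.1, 35.9, -90.7]
force: [-0.6, -0.5, 0.8]
grip_width: 0.0132
```

```bash
python3 - <<'E'
from h import *
eye();P,R=tgt(-.007,.2265,np.radians(73),.0178);print(P);go(P,R)
E
```

```text
t 13.73 eye rack [-0.0154  0.0169  0.2289] pitch 54.1 q [  4.8  21.5  -6.8  69.3 -53.7  99.3] F rack [ 0.5 -0.6  0.8] M [ 0.71 -0.01 -0.01]
[ 0.60605194 -0.14579491  0.18913397]
shift [0.0297, 0.001, -0.0124] rotvec [0.0022, -0.3305, 0.0003] deg 18.9
```

Call:
step_arm --commands '[[[0.003,0,-0.001],[0,-0.037,0]],[[0.006,0,-0.002],[0,-0.073,0]],[[0.01,0,-0.004],[0,-0.11,0]],[[0.013,0,-0.005],[0,-0.147,0]],[[0.016,0.001,-0.006],[0,-0.184,0]],[[0.019,0.001,-0.007],[0,-0.22,0]],[[0.023,0.001,-0.009],[0,-0.257,0]],[[0.026,0.001,-0.01],[0,-0.294,0]],[[0.029,0.001,-0.011],[0,-0.33,0]],[[0.029,0.001,-0.011],[0,-0.33,0]]]'

```text
clock: 14.57
ee_pos: [0.6063, -0.1467, 0.1913]
tool_rot: [-0.1, 17.1, -90.8]
force: [-0.1, -0.3, -2.2]
grip_width: 0.0133
```

```bash
python3 - <<'E'
from h import *
eye();o,p,R=pose();print(p,R.round(2))
E
```

```text
t 14.57 eye rack [-0.006   0.018   0.2285] pitch 72.9 q [  6.2  29.4  -8.1  74.  -71.5 112.5] F rack [ 0.3 -0.1 -2.2] M [ 1.16  0.01 -0.03]
[ 0.60629171 -0.1467298   0.19129699] [[-0.01  1.   -0.  ]
 [-0.96 -0.01 -0.29]
 [-0.29 -0.    0.96]]
```

Call:
step_arm --commands '[[[0.001,0,-0.001],[0,0,0]],[[0.002,0,-0.002],[0,0,0]],[[0.003,0,-0.003],[0,0,0]],[[0.004,0,-0.004],[0,0,0]],[[0.004,0,-0.004],[0,0,0]],[[0.004,0,-0.004],[0,0,0]],[[0.004,0,-0.004],[0,0,0]],[[0.004,0,-0.004],[0,0,0]],[[0.004,0,-0.004],[0,0,0]],[[0.004,0,-0.004],[0,0,0]]]'

```text
clock: 15.4
ee_pos: [0.6072, -0.1493, 0.1901]
tool_rot: [0.3, 17.0, -90.6]
force: [-0.1, 1.1, 5.3]
grip_width: 0.0132
```

```bash
python3 -c "
from h import *
eye()"
```

```text
t 15.4 eye rack [-0.0035  0.0189  0.2275] pitch 73.0 q [  6.   29.2  -8.6  72.7 -71.8 111.7] F rack [-1.1 -0.1  5.3] M [-0.47  0.06 -0.13]
```

The hook's bend now carries the eye. I release slowly and then back straight out.

Call:
step_arm --commands '[[[0.0,0,0.001],[0,0,0]],[[0.0,0,0.001],[0,0,0]],[[0.0,0,0.001],[0,0,0]],[[0.0,0,0.001],[0,0,0]],[[0.0,0,0.001],[0,0,0]],[[0.0,0,0.001],[0,0,0]],[[0.0,0,0.001],[0,0,0]],[[0.0,0,0.001],[0,0,0]],[[0.0,0,0.001],[0,0,0]],[[0.0,0,0.001],[0,0,0]]]' --fingers -0.3

```text
clock: 16.23
ee_pos: [0.6066, -0.1494, 0.1886]
tool_rot: [0.1, 17.1, -90.7]
force: [-1.4, 0.7, -1.8]
grip_width: 0.0555
```

Call:
step_arm --commands '[[[-0.004,0,0],[0,0,0]],[[-0.01,0,0],[0,0,0]],[[-0.02,0,0],[0,0,0]],[[-0.035,0,0],[0,0,0]],[[-0.05,0,0],[0,0,0]],[[-0.07,0,0],[0,0,0]],[[-0.09,0,0],[0,0,0]],[[-0.11,0,0],[0,0,0]],[[-0.12,0,0],[0,0,0]],[[-0.12,0,0],[0,0,0]]]'

```text
clock: 17.07
ee_pos: [0.6086, -0.0324, 0.2242]
tool_rot: [0.1, 17.1, -90.5]
force: [0.4, 0.7, 0.6]
grip_width: 0.0558
```

Call:
step_arm --commands '[[[0,0,0],[0,0,0]],[[0,0,0],[0,0,0]],[[0,0,0],[0,0,0]],[[0,0,0],[0,0,0]],[[0,0,0],[0,0,0]],[[0,0,0],[0,0,0]],[[0,0,0],[0,0,0]],[[0,0,0],[0,0,0]],[[0,0,0],[0,0,0]],[[0,0,0],[0,0,0]]]'

```text
clock: 17.9
ee_pos: [0.6079, -0.0348, 0.224]
tool_rot: [0.1, 17.1, -90.7]
force: [-0.6, 0.5, 0.3]
grip_width: 0.0554
```

```bash
python3 - <<'E'
from h import *
eye();a=camera("scene");w=camera("wrist")
cv2.imwrite("pics/s5f.png",a);cv2.imwrite("pics/w5f.png",w)
b=camera("scene")
for _ in range(6):c=camera("scene")
print("diff",[int((cv2.absdiff(a,k)[190:360,170:330].max(2)>25).sum()) for k in(b,c)])
o=np.zeros((600,800,3),np.uint8)
o[:600,:400]=cv2.resize(a[195:345,190:290],(400,600),interpolation=cv2.INTER_CUBIC);o[:250,400:]=cv2.resize(w,(400,250))
o[252:592,400:]=cv2.resize(camera("top")[85:255,280:480],(400,340),interpolation=cv2.INTER_CUBIC);cv2.imwrite("pics/f5.png",o)
E
```

```text
t 17.9 eye rack [-0.118   0.0183  0.2612] pitch 72.9 q [ 16.3  36.2   3.8 101.  -66.1 136.1] F rack [-0.5 -0.6  0.3] M [ 0.91 -0.03  0.05]
diff [76, 32]
```

View pics/f5.png

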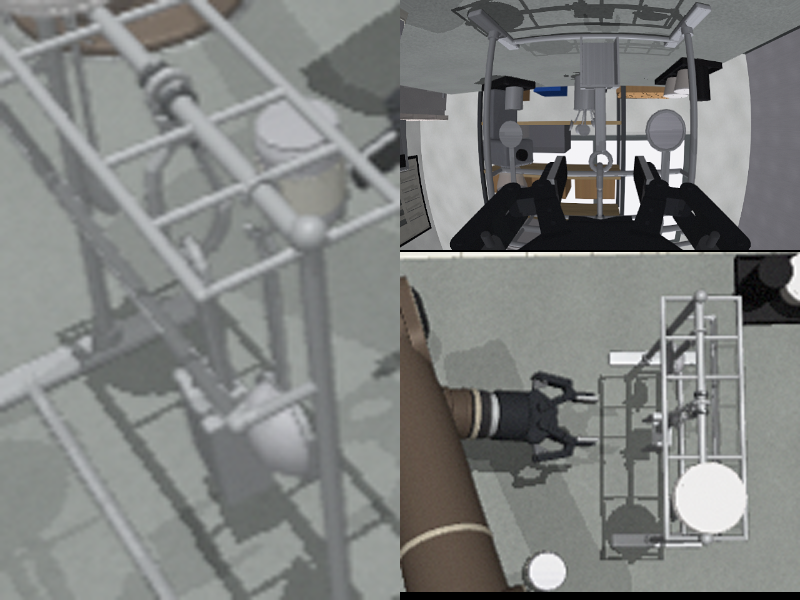

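The scoop hangs from the closed hook (eye at wrist tile (600,160), trough below), and the gripper is clear. I let the remaining swing die down.

Call:
step_arm --commands '[[[-0.01,0,0],[0,0,0]],[[-0.02,0,0],[0,0,0]],[[-0.03,0,0],[0,0,0]],[[-0.03,0,0],[0,0,0]],[[-0.03,0,0],[0,0,0]],[[-0.03,0,0],[0,0,0]],[[-0.03,0,0],[0,0,0]],[[-0.03,0,0],[0,0,0]],[[-0.03,0,0],[0,0,0]],[[-0.03,0,0],[0,0,0]]]'

```text
clock: 19.23
ee_pos: [0.6082, -0.0064, 0.2328]
tool_rot: [0.1, 17.1, -90.7]
force: [0.5, -0.1, -0.5]
grip_width: 0.0554
```

```bash
python3 - <<'E'
from h import *
# trough is the lower, silvery body: track swing by phase correlation of the wrist/scene crop over 2.5 s
r=None
for k in range(50):
    g=cv2.cvtColor(camera("scene"),cv2.COLOR_BGR2GRAY)[285:325,232:265].astype(np.float32)
    if r is None:r=g
    if k%5==0:print(k,round(float(np.abs(g-r).mean()),2),int((np.abs(g-r)>25).sum()))
print(env.get_obs()["clock"])
E
```

```text
0 0.0 0
5 2.14 13
10 1.48 1
15 1.51 3
20 1.25 2
25 1.15 1
30 1.28 1
35 1.08 1
40 1.13 1
45 1.17 1
21.7333
```

```bash
python3 - <<'E'
from h import *
a=cv2.imread("pics/top0.png");b=camera("top")
d=(cv2.absdiff(a,b).max(2)>40)
for n,(x,y) in dict(plain=(297,208),bowl_a=(222,166),bowl_b=(221,234),tumbler=(221,198),jug=(276,129),spoon=(290,255)).items():print(n,int(d[y-20:y+20,x-18:x+18].sum()))
print(env.job_done())
E
```

```text
plain 1225
bowl_a 0
bowl_b 0
tumbler 0
jug 689
spoon 1345
the job is handed in; nothing more can be done
None
```

The large scoop is hanging from the snap hook with the gate shut, and I've handed the job in at about 22 s of the 72 s limit; it gave no verdict.

I gripped the scoop by its handle and located the hook about 18 mm off mid-rail. I pushed the eye in through the gate at about 7–8 N, then lowered it over the nose. I then followed the bend down and released the handle about 17° off vertical.

**Last checks:**
- **Gate:** the wrist force fell to nearly zero as the eye went down past the gate foot. The gate looked shut in the pictures both then and after release.
- **Hanging:** before release, the bend carried the eye, with about 7 N upward on the tool. In the picture about 2 s later the scoop hung trough down. I judged "within 0.3 rad of vertical" by eye only.
- **At rest:** in the scene camera the swing had died down to image noise about 5 s after release.
- **Clear of the scoop:** the gripper had backed away and the wrist read about 0.5 N, near zero.

**Checks that disagreed or didn't settle things:**
- **Rack position:** the views disagreed by about 3–4 mm front to back. The bend was also met about 5 mm higher than calculated.
- **Sideways force:** it reached about 4 N at the gate, then vanished as the eye was lowered.
- **Other things on the table:** the final comparison showed no change at the two bowls and the tumbler. The areas around the plain scoop, spoon and jug did change. I think that is the arm in view and the missing scoop, but I did not confirm those three. The tin was not compared. I felt no contact with any of them.

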